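# Charge a bench desiccator: canister first, then the plate over it

## Task

Charge the open desiccator pot: stand the short, squat drying canister upright on the floor of its well and let go of it, then lay the large perforated plate over it, flat on the ledge inside the pot. Lower both gently by their knobs rather than dropping them. The taller canister would hold the plate up and the small plate would fall through the ledge, so neither of them will do.

Things in the scene. Friction and masses are not known exactly. Their poses are not given: they have to be found in the camera images.
- desiccator: Open round aluminium pot fixed to the bench, 200 mm across, 84 mm high. Origin: centre of its underside, on the bench, z up. Inside, a well of 136 mm diameter, floor 6 mm above the origin. 70 mm above the origin it widens by a level ledge (136 mm inner, 184 mm outer diameter) to the mouth, 184 mm across up to the rim.
- canister: Short drying canister, loose, standing: squat steel tin 84 mm across, 30 mm tall, dotted top with a central upright round knob 22 mm wide, 30 mm tall (60 mm overall), to be taken from above; 0.25 kg. Origin: on the axis, half-way up the knob, 45 mm above its underside; z up. In the well it ends 4 mm below the ledge. Not the look-alike, 95 mm overall.
- plate: Large perforated plate, loose, lying knob up: white porcelain disc 160 mm across, 8 mm thick, two rings of dark holes, with a central upright round knob 22 mm wide, 30 mm tall (38 mm overall), to be taken from above; 0.4 kg. Origin: on the axis, half-way up the knob, 23 mm above its underside; z up. Not the look-alike, 110 mm across, one ring of holes.
Things that resemble listed ones, but are neither listed nor needed, are in the scene too. Leave any green or turquoise look-alike of the canister alone.

How it is judged:
By the outcome, as a careful person would: the job done as asked, in the order asked, and still so for the second after the job is handed in, with the robot touching nothing.
It also fails if it takes over 69 s, if anything falls off the work surface, if the arm or the gripper's body presses on something with over 40 N, if the wrist force passes 120 N, or if a joint passes its speed limit or range.

## Robot

A 7-joint arm with a two-finger parallel gripper is mounted at the origin on the work surface. World frame = base frame: x ahead of the robot, y to its left, z up, the work surface at z = 0. Lengths are in m, angles in rad, forces in N, time in s.
With the tool pointing down it reaches from about 0.425 to 0.875 m from the base axis. Payload 4.7 kg.
Tool frame: the origin (TCP) lies on the centre line of the jaws, within the pads' length; the fingertips stand 22 mm ahead of it and the grasp point (between the pads) lies 3 mm ahead of it; z points along the fingers, y is the direction in which the jaws open and shut (so a half turn about z gives the same grasp; the last joint's range is limited). The gripper opens to 87 mm and grips with 3 to 60 N. Pads are 19 mm wide; open, the fingers measure 117 mm over their backs; the gripper's body (75 mm by 190 mm) begins 51 mm behind the grasp point.
Start: joints at [1.269, 0.321, -0.07, 1.45, 0.023, 1.371, -0.057], TCP at [0.202, -0.618, 0.245] pointing down, gripper open.
Joint ranges: [-2.86, 2.86], [-0.3, 2.09], [-1.38, 1.24], [0.06, 2.45], [-1.56, 4.7], [0.09, 2.05], [-2.69, 2.69]. Speed limits (rad/s): [2.57, 2.57, 3.14, 3.14, 3.14, 3.14, 3.14].

## Interface

Orientations are given as a rotation vector (axis times angle).
In Python, from bench import ctrl, imaging, close_job, finder gives the robot as it stands. The module is installed in compiled form; this text tells all that it offers.
- The arm moves only by the shell command python3 -m jog 'ROWS' [FORCE]. ROWS is JSON, a list that holds one entry, the list of rows, each a list of 7 numbers: the shift along the tool's x, y, z in cm, then the turn, a rotation vector about the tool's x, y, z in degrees, then the finger opening in cm, from 0 to 8.7. In form: [[[dx, dy, dz, ax, ay, az, claw], ...]]. A call has 1 to 12 rows; each row shifts and turns the commanded pose from where the row before left it, along the tool's axes as they then stand; what a row does not reach is not made up. A row lasts 1/10 s, in which the tool goes at most 50 mm and 8.59 degrees, less where a joint would pass 70% of its speed; a pose out of reach is approached as far as the arm can. A call is refused whole if a number of a shift passes 5 or a number of a turn 8.59, either way. A call with a gripper value outside its range is refused whole. The fingers move at their own pace and stop on an object; FORCE is the grip in N (left out, the last holds). Time passes only in rows, so rows that do not move let the fingers close. It gives the time, the measured TCP pose, the force and the opening at its end, in the units of the state.
- ctrl.get_state(): the state, without advancing time (a new reading comes with each control period).
- imaging.get_image(name): name is "side" or "top" or "wrist"; returns a dict with "frame" (480x640x3 uint8, red, green, blue), "intrinsics" (3x3 intrinsics, pixels), "pose" (4x4, takes a point from camera to world coordinates). Camera axes: x right, y down, z forward; pixel columns grow to the right and rows downward; lengths in m; the calibration is good to about 2 mm. A picture is of the moment at which its call begins. There is no depth.
- close_job(): hands the job in, once; it reports no verdict.
Trained networks look in the newest picture that a camera, given by its name, has taken for a name from the list of things; names that differ only in an ending like _2 or _b are one class to them, and where a whole thing is asked for, a point or a joint stands for the part that bears it (a point fixed in the world has none). Each returns a list of dicts, best first, with "conf" (0 to 1); they miss things now and then, are a little off and sometimes report something else, mostly with a low value. They report only what shows in the picture. A call takes as long as a camera call. They do not tell look-alikes from the thing itself.
- finder.trace(label, camera): "region" (480x640 bool, what is visible of it) and "point" ([row, column] as shares, 0 to 1, of the picture: columns of its width, rows of its height, amid what is visible of it).
- finder.spot_point(label, camera): "point" ([row, column] as shares, 0 to 1, of the picture: columns of its width, rows of its height: a listed point, or the origin of a listed thing).
The state is a dict: "time": time; "joint_positions": joint angles; "qd": joint speeds; "joint_torque": joint torques, N m; "position": TCP position; "tool_rot": TCP orientation; "ft_force": force on the tool from outside, world axes, zero at the start; "torque": the same for the moment, N m; "grip_width": opening from 0.0 (shut) to 1.0 (fully open).
Only numpy, scipy, OpenCV 4.12 (cv2) and the standard library are available. Lean on these libraries where they do the work, as an engineer would, in place of code of your own. Each camera call takes 0.05 s, during which the arm holds its last target. There are 200 camera calls.

## Working session

There is one attempt and no reset: what is moved stays moved. The work goes in short steps, Python scripts to look and compute and a shell command to move; the robot and the scene stay as the last step left them, time stands still between calls to the robot, and variables do not carry over. Pictures are saved under pics/ and viewed, about 8 in all and at most 12, crops included, and the job is handed in when it is done.

```bash
mkdir -p pics
cat > h.py <<'E'
import numpy as np, cv2
from scipy.spatial.transform import Rotation as R
from bench import ctrl, imaging, close_job, finder
def snap(cam,name=None):
    im=imaging.get_image(cam)
    if name: cv2.imwrite(f'pics/{name}.png',cv2.cvtColor(im['frame'],cv2.COLOR_RGB2BGR))
    return im
def ray(im,u,v,z):
    K=np.array(im['intrinsics']);T=np.array(im['pose'])
    d=T[:3,:3]@np.linalg.solve(K,[u,v,1]);o=T[:3,3]
    return (o+d*(z-o[2])/d[2]).round(4)
def proj(im,p):
    K=np.array(im['intrinsics']);T=np.array(im['pose'])
    c=T[:3,:3].T@(np.array(p)-T[:3,3]);q=K@c;return (q[:2]/q[2]).round(1)
Z={'canister':.045,'plate':.023,'desiccator':0.}
def spots(im,cam,labels=Z):
    for l in labels:
        for r in finder.spot_point(l,cam)[:4]:
            v,u=r['point'][0]*480,r['point'][1]*640
            print(cam,l,round(r['conf'],2),'uv',round(u),round(v),'xyz',ray(im,u,v,Z[l]))
E
python3 - <<'E'
from h import *
a=snap('top','t0');spots(a,'top')
b=snap('side','s0');spots(b,'side')
for n,i in(('top',a),('side',b)):print(n,np.array(i['pose']).round(3).tolist(),np.array(i['intrinsics'])[0,0])
s=ctrl.get_state();print(s)
print(R.from_rotvec(s['tool_rot']).as_matrix().round(3))
c=cv2.hconcat([cv2.imread('pics/t0.png'),cv2.imread('pics/s0.png')])
E
```

```text
top canister 0.92 uv 231 313 xyz [0.3022 0.2429 0.045 ]
top canister 0.61 uv 153 245 xyz [0.4482 0.4217 0.045 ]
top canister 0.6 uv 209 251 xyz [0.4376 0.2972 0.045 ]
top plate 0.64 uv 209 169 xyz [0.6257 0.3107 0.023 ]
top desiccator 0.85 uv 335 188 xyz [0.593  0.0205 0.    ]
side canister 0.81 uv 229 196 xyz [0.3049 0.2571 0.045 ]
side canister 0.67 uv 272 144 xyz [0.4347 0.4084 0.045 ]
side canister 0.6 uv 284 174 xyz [0.4342 0.2903 0.045 ]
side plate 0.65 uv 359 156 xyz [0.6267 0.3214 0.023 ]
side desiccator 0.63 uv 401 255 xyz [0.6044 0.0233 0.    ]
top [[0.02, -0.994, 0.109, 0.329], [-1.0, -0.021, -0.011, 0.05], [0.013, -0.108, -0.994, 1.229], [0.0, 0.0, 0.0, 1.0]] 537.3680250224456
side [[0.952, -0.239, 0.192, 0.291], [-0.306, -0.71, 0.634, -0.468], [-0.015, -0.662, -0.749, 0.681], [0.0, 0.0, 0.0, 1.0]] 440.1953035696191
{'time': 0.4, 'joint_positions': array([ 1.26910875,  0.32112027, -0.07011167,  1.45065816,  0.02263158,
        1.37077032, -0.05685641]), 'qd': array([ 0.00071188, -0.00125301, -0.00047878,  0.00093147, -0.000414  ,
        0.00019231,  0.00156586]), 'joint_torque': array([ 3.40660961e-06, -4.90456724e+01, -4.02302127e-01, -3.12291276e+01,
       -6.34940830e-02,  3.63385817e-02,  7.41107033e-05]), 'position': array([ 0.20182657, -0.61782711,  0.24442895]), 'tool_rot': array([-3.10234216e+00, -4.94084944e-01,  1.59120573e-04]), 'ft_force': array([ 0.96504588, -0.22726383,  0.19598987]), 'torque': array([-0.00528901,  0.00448742, -0.00019459]), 'grip_width': 0.9934641002982301}
[[ 0.951  0.311 -0.   ]
 [ 0.311 -0.951  0.   ]
 [-0.    -0.    -1.   ]]
```

View pics/t0.png

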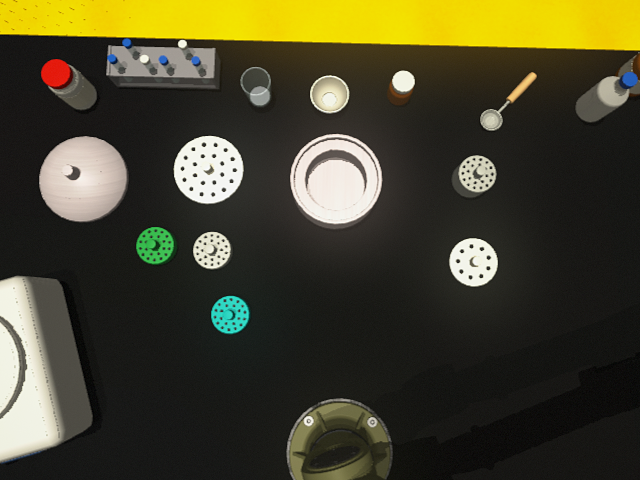

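View pics/s0.png

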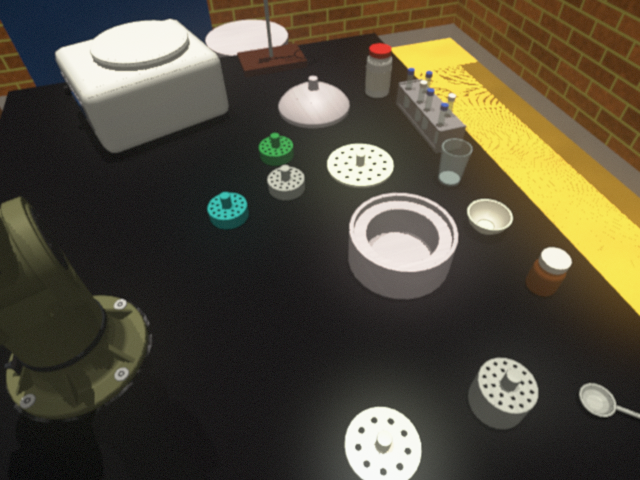

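Possible canisters in the top picture:
- Grey steel, short: (211,250)
- Grey steel, tall: (476,175)
- Green: (154,245)
- Turquoise: (230,314)

Possible plates:
- Large, two rings of holes: (209,169)
- Small, one ring of holes: (473,262)

By the description, I choose the short steel canister at (211,250) and the large plate at (209,169). Next I check this in one crop and turn the tool to align with the world axes.

```bash
python3 -c "
import cv2;i=cv2.imread('pics/s0.png')
cv2.imwrite('pics/c0.png',cv2.resize(i[120:260,190:470],None,fx=2.8,fy=2.8,interpolation=cv2.INTER_CUBIC))"
python3 -m jog '[[[0,0,0,0,0,-8.5,8.7],[0,0,0,0,0,-8.5,8.7],[0,0,0,0,0,-8.5,8.7],[0,0,0,0,0,-8.5,8.7],[0,0,0,0,0,-8.5,8.7],[0,0,0,0,0,-8.5,8.7],[0,0,0,0,0,-8.5,8.7],[0,0,0,0,0,-8.5,8.7],[0,0,0,0,0,-3.9,8.7],[0,0,0,0,0,0,8.7]]]' 20
```

```text
time: 1.4
position: [0.2018, -0.6179, 0.2445]
tool_rot: [2.222, 2.221, 0.0]
ft_force: [0.5, 1.1, 0.6]
grip_width: 0.996
```

View pics/c0.png

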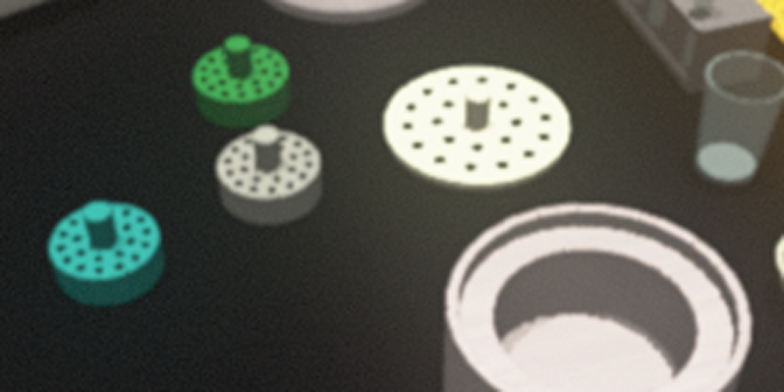

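The crop shows the short grey steel canister at about (268,170), with the turquoise one at (105,245) and the green one at (240,80). The two-ring plate is at (477,120). The choice holds, so I move over.

```bash
python3 -m jog '[[[3.5,2.9,0,0,0,0,8.7],[3.5,2.9,0,0,0,0,8.7],[3.5,2.9,0,0,0,0,8.7],[3.5,2.9,0,0,0,0,8.7],[3.5,2.9,0,0,0,0,8.7],[3.5,2.9,0,0,0,0,8.7],[3.5,2.9,0,0,0,0,8.7],[3.5,2.9,0,0,0,0,8.7],[3.5,2.9,0,0,0,0,8.7],[3.5,2.9,0,0,0,0,8.7],[3.5,2.9,0,0,0,0,8.7],[3.5,2.9,0,0,0,0,8.7]]]' && python3 -m jog '[[[4.8,-1.1,0,0,0,0,8.7],[4.8,-1.1,0,0,0,0,8.7],[4.8,-1.1,0,0,0,0,8.7],[4.8,-1.1,0,0,0,0,8.7],[4.8,-1.1,0,0,0,0,8.7],[4.8,-1.1,0,0,0,0,8.7],[4.8,-1.1,0,0,0,0,8.7],[4.8,-1.1,0,0,0,0,8.7],[4.8,-1.1,0,0,0,0,8.7],[4.8,-1.1,0,0,0,0,8.7],[0,0,0,0,0,0,8.7],[0,0,0,0,0,0,8.7]]]'
python3 - <<'E'
from h import *
w=snap('wrist','w0');spots(w,'wrist');print(np.array(w['pose']).round(3))
E
```

```text
time: 2.6
position: [0.5508, -0.1966, 0.2449]
tool_rot: [2.224, 2.218, -0.0]
ft_force: [0.7, -0.9, 0.1]
grip_width: 1.002
time: 3.8
position: [0.4392, 0.2834, 0.2446]
tool_rot: [-2.219, -2.224, 0.0]
ft_force: [-0.0, -0.8, -0.6]
grip_width: 0.998
wrist canister 0.97 uv 331 67 xyz [0.4448 0.4231 0.045 ]
wrist canister 0.94 uv 324 204 xyz [0.4392 0.2951 0.045 ]
wrist canister 0.88 uv 192 248 xyz [0.2976 0.2473 0.045 ]
wrist plate 0.8 uv 502 179 xyz [0.6297 0.3183 0.023 ]
wrist desiccator 0.91 uv 436 392 xyz [0.5961 0.02   0.    ]
[[ 1.     0.001  0.     0.439]
 [ 0.002 -0.957 -0.291  0.364]
 [-0.     0.291 -0.957  0.384]
 [ 0.     0.     0.     1.   ]]
```

View pics/w0.png

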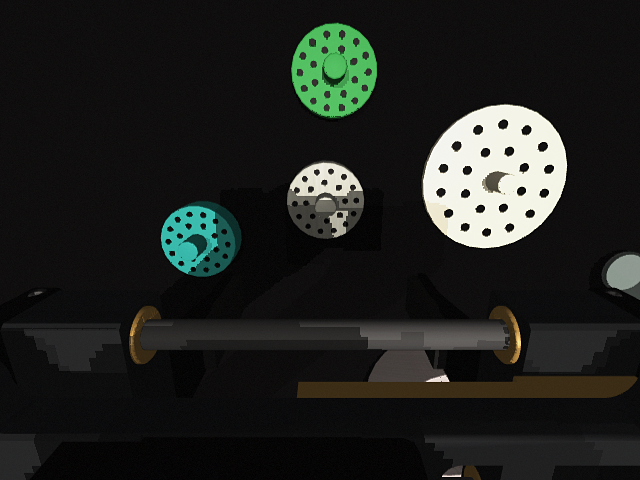

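The wrist view shows the steel canister's disc centred at about (325,200) with its knob at (326,203). The plate's disc is centred at about (495,176).

Run:
```python
from h import *
w=snap('wrist');print('can disc',ray(w,325.5,199.5,.03),'plate disc',ray(w,495,176,.008))
g=w['frame'].astype(int)
for l,z in(('canister',.03),('plate',.008)):
    for r in finder.trace(l,'wrist')[:3]:
        c=max(cv2.findContours(r['region'].astype('uint8'),0,1)[0],key=cv2.contourArea);e=cv2.fitEllipse(c);print(l,r['conf'],e,ray(w,*e[0],z))
t=snap('top')
m=(t['frame'][120:240,280:395].min(2)>120).astype('uint8')
c=max(cv2.findContours(m,0,1)[0],key=cv2.contourArea);e=cv2.fitEllipse(cv2.convexHull(c));print(e,ray(t,e[0][0]+280,e[0][1]+120,.084))
print('rays to pot rim',ray(t,336,179,.084))
```

```text
can disc [0.4421 0.294  0.03  ] plate disc [0.6312 0.3155 0.008 ]
canister 0.93 ((199.01148986816406, 236.4803924560547), (74.50243377685547, 80.366455078125), 86.98193359375) [0.3019 0.2532 0.03  ]
canister 0.89 ((323.2619934082031, 196.75025939941406), (75.26667785644531, 77.24918365478516), 166.1029815673828) [0.4397 0.297  0.03  ]
canister 0.63 ((330.9317321777344, 66.88594818115234), (85.39488983154297, 95.2080078125), 2.1499624252319336) [0.4478 0.4226 0.03  ]
plate 0.63 ((492.5642395019531, 171.751708984375), (134.4737548828125, 154.01795959472656), 47.538909912109375) [0.6278 0.3202 0.008 ]
((55.69767379760742, 58.59687805175781), (89.99311828613281, 91.76693725585938), 93.96894073486328) [0.5966 0.0216 0.084 ]
rays to pot rim [0.5958 0.0209 0.084 ]
```

```bash
python3 -m jog '[[[1.2,0.1,4,0,0,0,6],[0,0,4,0,0,0,6],[0,0,4,0,0,0,6],[0,0,3,0,0,0,6],[0,0,2,0,0,0,6],[0,0,1.2,0,0,0,6],[0,0,0.8,0,0,0,6],[0,0,0,0,0,0,6],[0,0,0,0,0,0,6]]]'
python3 - <<'E'
from h import *
w=snap('wrist','w1')
E
```

```text
time: 5.1
position: [0.4416, 0.2945, 0.0554]
tool_rot: [2.221, 2.221, 0.002]
ft_force: [-0.3, 0.0, -0.4]
grip_width: 0.69
```

View pics/w1.png

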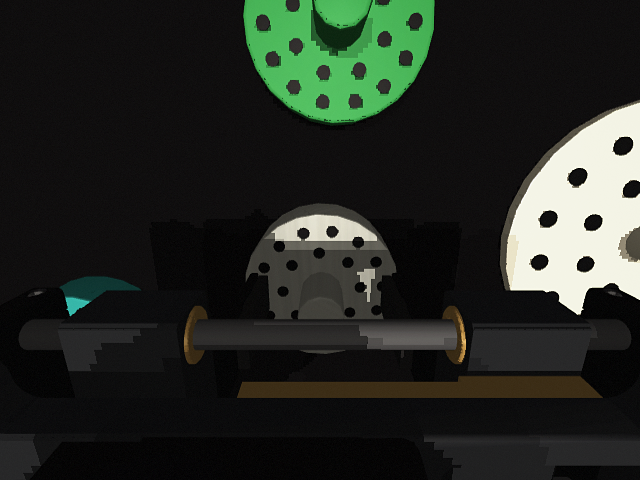

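The knob sits between the pads at about (320,295), with the disc's far edge at (320,205). I compute y from that edge before closing.

Run:
```python
from h import *
w=snap('wrist');p=ray(w,320,205,.03);print(p,p[1]-.042, proj(w,[.4416,.2945,.06]),proj(w,[.4416,.2945+.011,.06]))
```

```text
[0.4397 0.3412 0.03  ] 0.2992 [324.  318.5] [324.  296.8]
```

```bash
python3 -m jog '[[[0,0,0,0,0,0,4],[0,0,0,0,0,0,3],[0,0,0,0,0,0,1],[0,0,0,0,0,0,1],[0,0,0,0,0,0,1],[0,0,0,0,0,0,1],[0,0,0,0,0,0,1]]]' 25
```

```text
time: 5.9
position: [0.4408, 0.2941, 0.0545]
tool_rot: [-2.221, -2.221, 0.001]
ft_force: [-1.8, -0.2, -0.1]
grip_width: 0.248
```

```bash
python3 -m jog '[[[0,0,-0.5,0,0,0,1],[0,0,-1,0,0,0,1],[0,0,-2,0,0,0,1],[0,0,-3,0,0,0,1],[0,0,-3,0,0,0,1],[0,0,-2.5,0,0,0,1],[0,0,-1,0,0,0,1],[0,0,0,0,0,0,1]]]'
python3 -m jog '[[[-1.0,0.6,0,0,0,0,1],[-2.0,1.1,0,0,0,0,1],[-3.0,1.7,0,0,0,0,1],[-3,1.7,0,0,0,0,1],[-3,1.7,0,0,0,0,1],[-3,1.7,0,0,0,0,1],[-3,1.7,0,0,0,0,1],[-3,1.7,0,0,0,0,1],[-3,1.7,0,0,0,0,1],[-2,1.1,0,0,0,0,1],[-1.5,0.8,0,0,0,0,1],[0,0,0,0,0,0,1]]]'
python3 - <<'E'
from h import *
s=snap('side');w=snap('wrist')
cv2.imwrite('pics/p2.png',cv2.cvtColor(np.vstack([cv2.resize(s['frame'][120:320,290:510],(396,360)),cv2.resize(w['frame'],(396,240))]),cv2.COLOR_RGB2BGR))
spots(s,'side',['desiccator']);spots(w,'wrist',['desiccator','plate'])
E
```

```text
time: 6.7
position: [0.4417, 0.2946, 0.186]
tool_rot: [2.221, 2.22, 0.004]
ft_force: [-0.7, -0.5, -2.4]
grip_width: 0.242
time: 7.9
position: [0.5963, 0.0163, 0.1833]
tool_rot: [-2.225, -2.217, 0.002]
ft_force: [-0.3, 0.3, -2.3]
grip_width: 0.245
side desiccator 0.6 uv 400 256 xyz [0.6013 0.0216 0.    ]
```

View pics/p2.png

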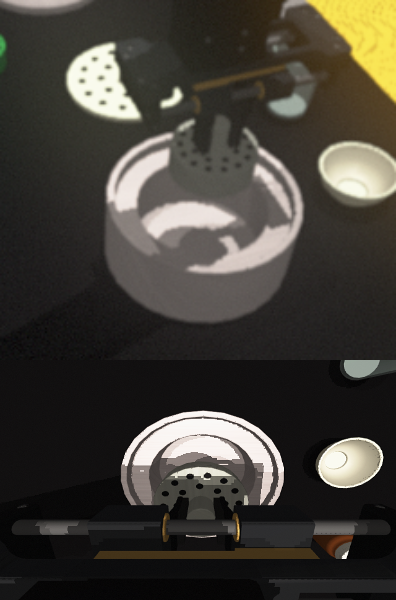

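The canister hangs centred over the pot in both views: rim ellipse at about (204,465) in the lower panel, canister at about (203,490). I lower it now.

```bash
python3 -m jog '[[[0.3,0.1,2,0,0,0,1],[0,0,3,0,0,0,1],[0,0,2.5,0,0,0,1],[0,0,2,0,0,0,1],[0,0,1,0,0,0,1],[0,0,0.8,0,0,0,1],[0,0,0.3,0,0,0,1],[0,0,0,0,0,0,1]]]'
```

```text
time: 8.95
position: [0.5972, 0.0223, 0.069]
tool_rot: [2.221, 2.221, 0.001]
ft_force: [0.3, -0.3, -3.1]
grip_width: 0.243
```

```bash
python3 -m jog '[[[0,0,0.3,0,0,0,1],[0,0,0.3,0,0,0,1],[0,0,0.1,0,0,0,1],[0,0,0,0,0,0,1]]]'; python3 -m jog '[[[0,0,0.1,0,0,0,1],[0,0,0,0,0,0,1]]]'
```

```text
time: 9.35
position: [0.5969, 0.022, 0.0615]
tool_rot: [2.222, 2.221, -0.0]
ft_force: [-0.8, 0.2, -2.8]
grip_width: 0.242
time: 9.55
position: [0.597, 0.0221, 0.0606]
tool_rot: [2.221, 2.221, 0.0]
ft_force: [-0.2, 0.7, -2.5]
grip_width: 0.241
```

```bash
python3 -m jog '[[[0,0,0.1,0,0,0,1],[0,0,0,0,0,0,1]]]'; python3 -m jog '[[[0,0,0.05,0,0,0,1],[0,0,0,0,0,0,1]]]'
```

```text
time: 9.75
position: [0.597, 0.0221, 0.0605]
tool_rot: [2.221, 2.221, -0.001]
ft_force: [-2.1, 0.4, 5.1]
grip_width: 0.243
time: 9.95
position: [0.597, 0.0221, 0.0604]
tool_rot: [2.221, 2.221, -0.001]
ft_force: [-4.8, -0.7, 8.1]
grip_width: 0.242
```

Floor contact: the vertical force went from -2.5 N to +8 N. I relax 1 mm, release gently and rise.

```bash
python3 -m jog '[[[0,0,-0.1,0,0,0,1],[0,0,0,0,0,0,2.4],[0,0,0,0,0,0,3],[0,0,0,0,0,0,4],[0,0,0,0,0,0,4],[0,0,0,0,0,0,4],[0,0,-0.5,0,0,0,4],[0,0,-2,0,0,0,4],[0,0,-4,0,0,0,4],[0,0,-5,0,0,0,5],[0,0,-5,0,0,0,6],[0,0,0,0,0,0,6]]]'
python3 -m jog '[[[4,0.5,0,0,0,0,6],[5,0.6,0,0,0,0,6],[5,0.6,0,0,0,0,6],[5,0.6,0,0,0,0,6],[5,0.6,0,0,0,0,6],[4.7,0.3,0,0,0,0,6],[0,0,0,0,0,0,6],[0,0,0,0,0,0,6]]]'
python3 - <<'E'
from h import *
s=snap('top');w=snap('wrist')
cv2.imwrite('pics/p3.png',cv2.cvtColor(np.hstack([cv2.resize(s['frame'][110:250,280:400],(360,420),interpolation=2),cv2.resize(w['frame'],(440,420))]),cv2.COLOR_RGB2BGR))
spots(s,'top',['desiccator']);spots(w,'wrist',['plate','desiccator'])
for c,i in(('wrist',w),):
  for r in finder.trace('plate',c)[:2]:
    k=max(cv2.findContours(r['region'].astype('uint8'),0,1)[0],key=cv2.contourArea);e=cv2.fitEllipse(cv2.convexHull(k));print(c,e,ray(i,*e[0],.008))
E
```

```text
time: 11.15
position: [0.6009, 0.0234, 0.2333]
tool_rot: [2.214, 2.215, 0.014]
ft_force: [0.9, 0.6, 0.7]
grip_width: 0.638
time: 11.95
position: [0.6276, 0.3098, 0.2244]
tool_rot: [-2.216, -2.225, 0.001]
ft_force: [0.8, -1.8, 0.0]
grip_width: 0.686
top desiccator 0.74 uv 335 184 xyz [0.6026 0.0214 0.    ]
wrist plate 0.63 uv 324 205 xyz [0.6284 0.3182 0.023 ]
wrist ((324.9480285644531, 200.01683044433594), (145.8447265625, 147.66444396972656), 82.37472534179688) [0.6293 0.3201 0.008 ]
```

View pics/p3.png

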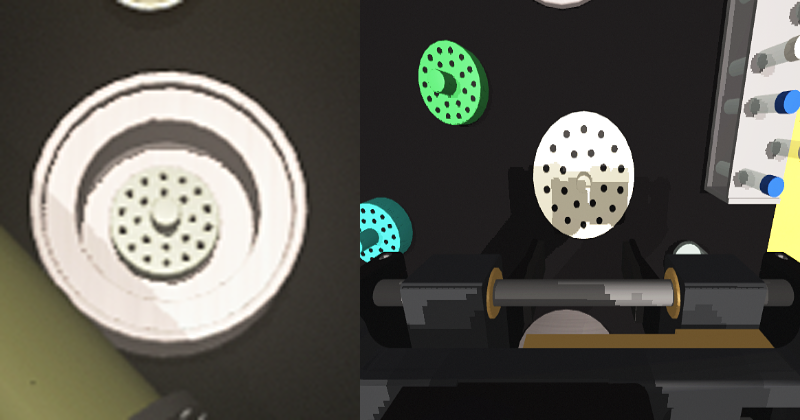

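The canister stands upright and roughly centred in the well, at about (165,215) in the left panel. The plate's centre is at (0.629, 0.319). I go down to its knob.

```bash
python3 -m jog '[[[0.9,0.1,4,0,0,0,6],[0,0,4,0,0,0,6],[0,0,4,0,0,0,6],[0,0,3,0,0,0,6],[0,0,2,0,0,0,6],[0,0,1,0,0,0,6],[0,0,0.6,0,0,0,6],[0,0,0,0,0,0,6],[0,0,0,0,0,0,6]]]'
python3 - <<'E'
from h import *
w=snap('wrist','w4')
for r in finder.trace('plate','wrist')[:2]:
    k=max(cv2.findContours(r['region'].astype('uint8'),0,1)[0],key=cv2.contourArea).reshape(-1,2);q=k[k[:,1].argmin()];p=ray(w,*q,.008);print(r['conf'],q,p,p[1]-.08)
E
```

```text
time: 13.15
position: [0.6307, 0.3172, 0.0406]
tool_rot: [2.221, 2.221, 0.004]
ft_force: [-1.0, 0.1, 0.7]
grip_width: 0.688
0.57 [316 141] [0.6266 0.3947 0.008 ] 0.3147
```

View pics/w4.png

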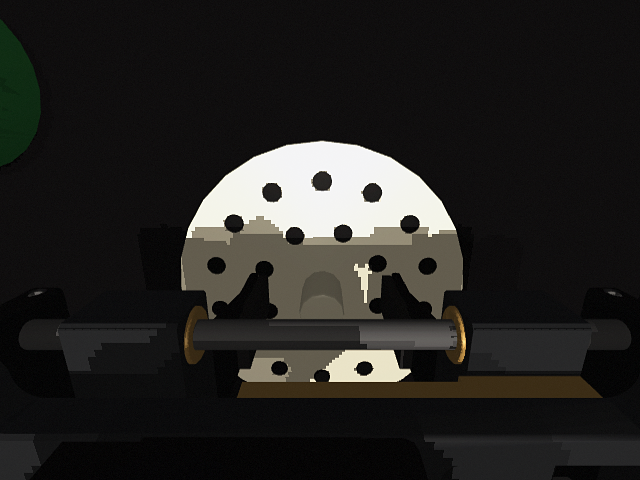

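The knob at (322,290) is between the fingers, and the plate's far edge gives y≈0.315–0.319, which agrees. I lower 8 mm and grip.

```bash
python3 -m jog '[[[0,0,0.5,0,0,0,6],[0,0,0.3,0,0,0,6],[0,0,0,0,0,0,4],[0,0,0,0,0,0,3],[0,0,0,0,0,0,1],[0,0,0,0,0,0,1],[0,0,0,0,0,0,1],[0,0,0,0,0,0,1],[0,0,0,0,0,0,1]]]' 35 && python3 -m jog '[[[0,0,-0.5,0,0,0,1],[0,0,-1,0,0,0,1],[0,0,-2,0,0,0,1],[0,0,-3,0,0,0,1],[0,0,-3,0,0,0,1],[0,0,-3,0,0,0,1],[0,0,-1.5,0,0,0,1],[0,0,-0.5,0,0,0,1],[0,0,0,0,0,0,1]]]'
```

```text
time: 14.15
position: [0.6296, 0.3167, 0.031]
tool_rot: [-2.221, -2.221, 0.0]
ft_force: [0.3, -0.2, -0.0]
grip_width: 0.248
time: 15.05
position: [0.6298, 0.3167, 0.1764]
tool_rot: [2.221, 2.221, 0.001]
ft_force: [0.3, -0.8, -4.8]
grip_width: 0.242
```

```bash
python3 -m jog '[[[-1,-0.1,0,0,0,0,1],[-2,-0.2,0,0,0,0,1],[-3,-0.3,0,0,0,0,1],[-3.5,-0.4,0,0,0,0,1],[-3.5,-0.4,0,0,0,0,1],[-3.5,-0.4,0,0,0,0,1],[-3.5,-0.4,0,0,0,0,1],[-3.5,-0.4,0,0,0,0,1],[-3,-0.3,0,0,0,0,1],[-2,-0.2,0,0,0,0,1],[-1.1,-0.1,0,0,0,0,1],[0,0,0,0,0,0,1]]]'
python3 -m jog '[[[0,0,2,0,0,0,1],[0,0,1.5,0,0,0,1],[0,0,0,0,0,0,1],[0,0,0,0,0,0,1]]]'
python3 - <<'E'
from h import *
s=snap('side');w=snap('wrist')
cv2.imwrite('pics/p5.png',cv2.cvtColor(np.hstack([cv2.resize(s['frame'][120:320,290:510],(440,400),interpolation=2),w['frame'][100:350,140:500]][:1]),cv2.COLOR_RGB2BGR))
cv2.imwrite('pics/p5.png',cv2.cvtColor(np.hstack([cv2.resize(s['frame'][150:320,320:480],(376,400),interpolation=2),cv2.resize(w['frame'][100:350,190:455],(424,400),interpolation=2)]),cv2.COLOR_RGB2BGR))
E
```

```text
time: 16.25
position: [0.597, 0.0179, 0.1748]
tool_rot: [-2.225, -2.217, 0.004]
ft_force: [0.5, -0.3, -3.6]
grip_width: 0.245
time: 16.65
position: [0.5974, 0.0218, 0.1406]
tool_rot: [-2.219, -2.222, 0.001]
ft_force: [0.2, 0.2, -3.5]
grip_width: 0.245
```

View pics/p5.png

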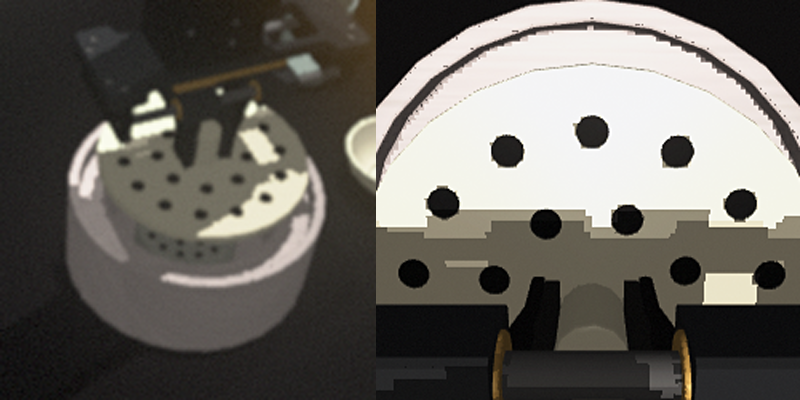

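The plate hangs level just above the mouth, with the gap to the rim looking even. I check the centring numerically from its far edge (325,141) and the rim edge (325,101).

Run:
```python
from h import *
w=snap('wrist')
print('plate c',ray(w,325,140.6,.1176)[1]-.08,'pot c outer rim',ray(w,325,101.3,.084)[1]-.1,'inner rim',ray(w,325,115,.084)[1]-.092)
g=w['frame'].astype(int).sum(2)
for v in (170,180,190,200):print(v,g[v,150:500:6].tolist())
t=snap('top')
m=(t['frame'][120:240,280:395].min(2)>110).astype('uint8')
```

```text
plate c 0.019199999999999995 pot c outer rim 0.01949999999999999 inner rim 0.0204
170 [47, 44, 44, 41, 42, 50, 34, 694, 700, 345, 154, 591, 705, 707, 731, 728, 728, 729, 729, 733, 731, 732, 732, 732, 735, 733, 733, 734, 740, 744, 736, 733, 735, 735, 733, 733, 733, 735, 733, 732, 730, 730, 731, 729, 731, 701, 698, 311, 153, 698, 689, 691, 39, 48, 43, 43, 46, 48, 50]
180 [47, 36, 44, 48, 49, 38, 691, 699, 201, 160, 696, 698, 726, 725, 727, 726, 727, 727, 728, 729, 729, 733, 731, 731, 733, 732, 733, 753, 120, 120, 121, 758, 735, 733, 735, 733, 733, 731, 731, 732, 729, 728, 728, 728, 727, 726, 726, 703, 411, 165, 676, 692, 104, 45, 44, 37, 48, 41, 44]
190 [44, 39, 50, 43, 48, 680, 690, 335, 176, 694, 661, 724, 726, 726, 727, 726, 725, 727, 727, 77, 91, 96, 765, 730, 731, 732, 735, 735, 275, 106, 105, 734, 732, 735, 731, 731, 734, 104, 104, 94, 735, 728, 729, 726, 727, 725, 725, 724, 725, 727, 172, 697, 678, 19, 46, 39, 40, 39, 49]
200 [44, 46, 39, 38, 696, 688, 594, 185, 706, 722, 722, 723, 723, 724, 726, 726, 725, 725, 726, 324, 83, 93, 740, 732, 730, 732, 732, 734, 734, 732, 733, 734, 731, 731, 732, 732, 732, 90, 95, 73, 729, 726, 727, 725, 725, 724, 724, 726, 723, 723, 184, 158, 695, 679, 38, 43, 48, 42, 42]
```

Plate and pot centres agree within about 1 mm in both x and y. I lower the plate onto the ledge (expected TCP z ≈ 0.101).

```bash
python3 -m jog '[[[0,0,1,0,0,0,1],[0,0,1,0,0,0,1],[0,0,0.8,0,0,0,1],[0,0,0.5,0,0,0,1],[0,0,0.3,0,0,0,1],[0,0,0.1,0,0,0,1],[0,0,0,0,0,0,1]]]'; python3 -m jog '[[[0,0,0.1,0,0,0,1],[0,0,0.1,0,0,0,1],[0,0,0,0,0,0,1]]]'; python3 -m jog '[[[0,0,0.1,0,0,0,1],[0,0,0,0,0,0,1]]]'
```

```text
time: 17.55
position: [0.5978, 0.0207, 0.104]
tool_rot: [2.221, 2.221, 0.0]
ft_force: [-0.6, 0.9, -3.4]
grip_width: 0.24
time: 17.85
position: [0.5977, 0.0206, 0.1021]
tool_rot: [2.221, 2.221, -0.0]
ft_force: [-0.8, -0.5, -2.9]
grip_width: 0.242
time: 18.05
position: [0.5978, 0.0206, 0.101]
tool_rot: [2.222, 2.221, -0.0]
ft_force: [-0.1, -0.1, -3.2]
grip_width: 0.241
```

```bash
python3 -m jog '[[[0,0,0.05,0,0,0,1],[0,0,0,0,0,0,1]]]'; python3 -m jog '[[[0,0,0.05,0,0,0,1],[0,0,0,0,0,0,1]]]'; python3 -m jog '[[[0,0,0.05,0,0,0,1],[0,0,0,0,0,0,1]]]'
```

```text
time: 18.25
position: [0.5978, 0.0207, 0.1009]
tool_rot: [2.221, 2.221, -0.0]
ft_force: [-1.7, -0.4, -0.0]
grip_width: 0.247
time: 18.45
position: [0.5978, 0.0206, 0.1009]
tool_rot: [2.221, 2.221, -0.001]
ft_force: [-3.9, -0.3, 5.9]
grip_width: 0.241
time: 18.65
position: [0.5978, 0.0206, 0.1009]
tool_rot: [2.221, 2.221, -0.001]
ft_force: [-4.3, -1.1, 9.2]
grip_width: 0.244
```

Contact came at exactly the predicted ledge height. I release, rise and back away.

```bash
python3 -m jog '[[[0,0,-0.1,0,0,0,1],[0,0,0,0,0,0,2.4],[0,0,0,0,0,0,3],[0,0,0,0,0,0,4],[0,0,0,0,0,0,4],[0,0,0,0,0,0,4],[0,0,-0.5,0,0,0,4],[0,0,-2,0,0,0,4],[0,0,-4,0,0,0,4],[0,0,-5,0,0,0,5],[0,0,-4,0,0,0,6],[0,0,0,0,0,0,6]]]'
python3 -m jog '[[[3,0,0,0,0,0,6],[5,0,0,0,0,0,6],[5,0,0,0,0,0,6],[5,0,0,0,0,0,6],[5,0,0,0,0,0,6],[3,0,0,0,0,0,6],[0,0,0,0,0,0,6],[0,0,0,0,0,0,6]]]'
python3 - <<'E'
from h import *
t=snap('top');s=snap('side')
cv2.imwrite('pics/p6.png',cv2.cvtColor(np.hstack([cv2.resize(t['frame'][110:250,270:410],(400,400),interpolation=2),cv2.resize(s['frame'][160:320,320:480],(400,400),interpolation=2)]),cv2.COLOR_RGB2BGR))
spots(t,'top',['plate']);print(proj(t,[.5978,.0206,.078]),proj(s,[.5978,.0206,.078]))
E
```

```text
time: 19.85
position: [0.6008, 0.0218, 0.2625]
tool_rot: [2.216, 2.216, 0.012]
ft_force: [0.5, 1.1, -0.1]
grip_width: 0.64
time: 20.65
position: [0.5972, 0.2814, 0.2548]
tool_rot: [-2.219, -2.224, 0.002]
ft_force: [0.4, -1.3, 1.0]
grip_width: 0.69
top plate 0.89 uv 338 180 xyz [0.6073 0.0154 0.023 ]
[336.1 178.7] [403.6 230.5]
```

View pics/p6.png

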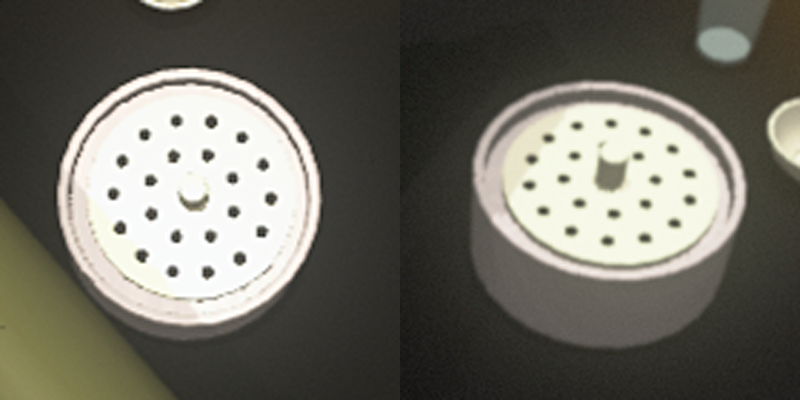

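The two-ring plate lies flat and centred on the ledge, with its knob upright at (193,190) in the left panel and (612,165) in the right. The gripper is clear of everything, so I hand in.

```bash
python3 -c "
from bench import close_job; print(close_job())"
```

```text
the job is handed in; nothing more can be done
None
```

The desiccator pot is charged and the job is handed in, at about 21 s on the robot's clock out of the 69 s allowed. No verdict was reported.

- **Canister:** I lowered the short steel canister by its knob onto the well floor. It touched down gently at about 8 N and I let go. A top picture afterwards showed it upright and roughly centred. The tall, green and turquoise canisters were not touched.
- **Plate:** I lowered the large two-ring plate by its knob. It met the ledge at TCP z = 0.101 m, exactly the height expected for the ledge, at about 9 N before release.
- **Last checks:** The final top and side pictures show the plate flat and centred on the ledge inside the rim, with the gripper well clear.
- **Disagreements:** The canister's y position estimates differed by up to 9 mm between cameras and methods. I gripped at y ≈ 0.294 m, 1 to 5 mm short of the wrist-camera values. The final network position for the plate, calculated at its bench height, came out about 1 cm off. I put that down to the wrong height, and the picture agreed with the release position.

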